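# Put the spice tin away label up

### The arm

A 7-joint arm with a two-finger parallel gripper is mounted at the origin on a cart in front of the work surface, level with it; the furniture and walls round the work are solid. World frame = base frame: x ahead of the robot, y to its left, z up, the work surface at z = 0. Lengths are in mm, angles in rad, forces in N, time in s.
With the tool pointing down it reaches from about 425 to 825 mm from the base axis. Payload 3.6 kg.
Tool frame: the origin (TCP) lies midway between the tips of the shut fingers; the grasp point (between the pads) lies 19 mm behind it; z points along the fingers, y is the direction in which the jaws open and shut (so a half turn about z gives the same grasp; the last joint's range is limited). The gripper opens to 85 mm and grips with 20 to 120 N. Pads are 22 mm wide; open, the fingers measure 114 mm over their backs; the gripper's body (76 mm by 85 mm) begins 54 mm behind the grasp point. The pads swing forward as they close: fully open they stand 13 mm farther back than shut.
Start: joints at [1.115, 0.615, -0.013, 1.423, 0.008, 1.103, -0.04], TCP at [270.264, -591.118, 231.297] pointing down, gripper open.
Joint ranges: [-3.12, 3.12], [-0.3, 2.06], [-1.34, 1.32], [0.26, 2.42], [-1.36, 4.5], [0.01, 1.98], [-2.84, 2.84]. Speed limits (rad/s): [2.79, 2.79, 3.14, 3.14, 3.14, 3.14, 3.14].

### API

Orientations are given as a unit quaternion [w, x, y, z].
In Python, from plant import ctrl, get_image, camera_params, ticket gives the robot as it stands.
- The arm moves only by the shell command python3 -m crank 'ROWS'. ROWS is a JSON object of lists of equal length, an entry for each row: "translation": the shift along the world's x, y, z in cm, a list of three; "dr": the turn, a rotation vector about the world's x, y, z in degrees, a list of three; "fingers": the opening, from -1 (shut) to 1 (fully open). In form: {"translation": [[dx, dy, dz], ...], "dr": [[wx, wy, wz], ...], "fingers": [fingers, ...]}. A call has 1 to 10 rows; each row is the pose to reach, as a shift and turn from the pose commanded when the call began; what a row does not reach only later rows make up. A row lasts 1/10 s, in which the tool goes at most 50 mm and 8.59 degrees, less where a joint would pass 70% of its speed; a pose out of reach is approached as far as the arm can. A call with a gripper value outside its range is refused whole. The fingers move at their own pace and stop on an object; the grip force is fixed at half the most. Time passes only in rows, so rows that repeat a pose let the fingers close. It gives the time, the measured TCP pose, the force and the opening at its end, in the units of the state.
- ctrl.get_obs(): the state, without advancing time (a new reading comes with each control period).
- get_image(name): name is "side" or "top"; returns (picture, depth): 400x640x3 uint8, blue, green, red; 400x640 float32, mm along the optical axis (not along the pixel's ray), 0 where there is no reading.
- camera_params(name): a dict with "K" (3x3 intrinsics, pixels), "distortion" ([k1, k2, p1, p2, k3] as OpenCV has them; the pictures are not rectified), "rvec" (rotation vector, rad) and "tvec" (3), from world to camera coordinates, as OpenCV has them. Camera axes: x right, y down, z forward; pixel columns grow to the right and rows downward; lengths in mm; the calibration is good to about 2 mm. A picture is of the moment at which its call begins. camera_params takes no time and is no camera call.
- ticket.hand_in(): hands the job in, once; it reports no verdict.
The state is a dict: "time_s": time; "qpos": joint angles; "joint_velocities": joint speeds; "joint_efforts": joint torques, N m; "position": TCP position; "ee_rot": TCP orientation; "contact_force": force on the tool from outside, world axes, zero at the start; "wrist_torque": the same for the moment, N m; "grip_width": finger opening in mm.
Only numpy, scipy, OpenCV 4.12 (cv2) and the standard library are available. Lean on these libraries where they do the work, as an engineer would, in place of code of your own. Each camera call takes 0.05 s, during which the arm holds its last target.

### The job

One eight-sided spice tin was left lying on the worktop with its label facing sideways. Roll it over until its label faces straight up, set it down (do not drop it) in the empty middle lane of the open spice drawer so that it lies flat between the runners with the label still up, either way round, and then push the drawer fully shut. Leave the pepper mill, the salt shaker and the canisters where they stand, and do not roll the two tins that already lie in the drawer.

Things in the scene. Friction and masses are not known exactly. Their poses are not given: they have to be found in the camera images.
- tin: The loose spice tin, lying: steel eight-sided prism, 46 mm across flats (each flat 19 mm wide), body 66 mm long, round wooden lid of 39 mm diameter at one end; about 130 g. Origin on its axis amid the body, 23 mm above what it lies on. Axes: x along the tin to the lid, y out through the label. Ends at x = -33 mm (bottom) and +54 mm (lid).
- tin_label (a point): Middle of the tin's label: a white paper strip with a sprig on one flat; the other seven flats are bare. Same axes as the tin. It starts facing sideways, so the tin must roll two flats (90 degrees) towards its own -y side, moving 19 mm a flat. Each time it pivots on its far lower edge, 9.5 mm beyond its axis, passes balance at 22 degrees and falls onto the next flat.
- tin_left: A like tin lying home in the drawer's left lane, label up, lid to the front. Origin on its axis amid its body. Its x axis points away from its lid, its z axis (not y) out through its label. Lane centres are 84 mm apart, so 38 mm stay free between neighbouring tins.
- tin_right: The same in the right lane; its own z axis points out through its label.
- spice_chest: Light wooden spice chest on the worktop, 148 mm deep, 274 mm wide, 92 mm high, with one drawer; it does not move. Origin: at worktop height, middle of its front face. x into the chest, y to its left, z up; the drawer comes out along -x. Its front panel is 14 mm thick and reaches 79 mm above the worktop, its side walls 54 mm.
- spice_drawer (a joint): How far the drawer is open, in m: 0 shut, 0.12 fully out; starts 0.11 to 0.12. It slides with about 1.5 N of friction and stays where it is left. The inside of the lane's back wall stands this far minus 104 mm in front of the chest's front face, so a tin lowered into the lane passes close in front of the chest.
- empty_lane (a point): Floor centre of the drawer's empty middle lane, 20 mm above the worktop; moves with the drawer, axes as the chest's. The lane runs along x, 104 mm long inside. Two runners 6 mm high (crests 17 mm either side of the centre line, 45 degree flanks) fit the tin's lower slanted flats with 1.5 mm to spare. A tin lying home has its origin 23 mm above this point.
- drawer_knob (a point): Centre of the outer face of the drawer's round dark knob (23 mm diameter), 43 mm above the worktop, 32 mm in front of the chest's front face when the drawer is shut; moves with the drawer. Axes as the chest's; push it along +x to shut the drawer.
- pepper_mill: Dark wooden pepper mill, 58 mm diameter, 150 mm high, standing; origin under its centre. A bystander.
- salt_shaker: Glass salt shaker, 44 mm diameter, 90 mm high, standing; origin under its centre. A bystander.
- canister_a: White lidded canister, 87 mm diameter, 110 mm high, at the back; origin under its centre. A bystander.
- canister_b: The second white canister, same size; origin under its centre. A bystander.
There are look-alikes about, which are no part of the job. Leave any yellow look-alike of the tin_right alone.

How it is judged:
By the outcome, as a careful person would: the job done as asked, in the order asked, and still so for the second after the job is handed in, with the robot touching nothing.
It also fails if it takes over 64 s, if anything falls off the work surface, if the arm or the gripper's body presses on something with over 40 N, if the wrist force passes 120 N, or if a joint passes its speed limit or range.

## Working session

There is one attempt and no reset: what is moved stays moved. The work goes in short steps, Python scripts to look and compute and a shell command to move; the robot and the scene stay as the last step left them, time stands still between calls to the robot, and variables do not carry over. Pictures are saved under pics/ and viewed, and the job is handed in when it is done.

```bash
ls; mkdir -p pics
python3 - <<'E'
from plant import ctrl,get_image,camera_params
import cv2,numpy as np
o=ctrl.get_obs()
for k,v in o.items(): print(k,v)
for n in("side","top"):
    im,d=get_image(n); cv2.imwrite(f"pics/{n}0.png",im); np.save(f"pics/{n}0d.npy",d); np.save(f"pics/{n}0.npy",im)
    p=camera_params(n); print(n,p); R=cv2.Rodrigues(np.array(p['rvec'],float))[0]; print(-R.T@np.array(p['tvec'],float).ravel())
E
```

```text
pics
time_s 0.0
qpos [ 1.11549336  0.6159388  -0.01258506  1.42491485  0.00811479  1.10340727
 -0.04041946]
joint_velocities [-6.02291349e-06  8.25214328e-04 -9.68300515e-04  9.52563186e-04
 -8.23946344e-04 -6.60663193e-04  2.70484854e-04]
joint_efforts [-8.90253818e-05 -4.69214988e+01  2.59095607e-01 -1.71032506e+01
  9.91832698e-03  9.57229582e-03 -1.86109368e-06]
position [ 269.92558684 -590.45266368  230.12025735]
ee_rot [-1.27098273e-03  9.77100066e-01  2.12776286e-01 -3.12629492e-04]
contact_force [0.10809159 0.41471286 0.49790504]
wrist_torque [-0.07689569  0.00586599  0.01106488]
grip_width 85.26377665057038
side {'K': array([[361.33926827,   0.        , 321.71298717],
       [  0.        , 361.33926827, 199.55310419],
       [  0.        ,   0.        ,   1.        ]]), 'distortion': array([-0.07625388,  0.        ,  0.        ,  0.        ,  0.        ]), 'rvec': array([ 2.02178829, -0.09607893,  0.0549588 ]), 'tvec': array([-566.94662904,   50.28313086,  844.81907357])}
[ 497.74583193 -787.1130698   412.76899427]
top {'K': array([[394.17111827,   0.        , 314.2392255 ],
       [  0.        , 394.17111827, 197.95864134],
       [  0.        ,   0.        ,   1.        ]]), 'distortion': array([-0.02309274,  0.        ,  0.        ,  0.        ,  0.        ]), 'rvec': array([ 2.20272762, -2.16302677,  0.08363364]), 'tvec': array([  -8.55730862,  562.95606318, 1098.57065448])}
[ 478.01231973    1.59791973 1138.13527681]
```

View pics/side0.png

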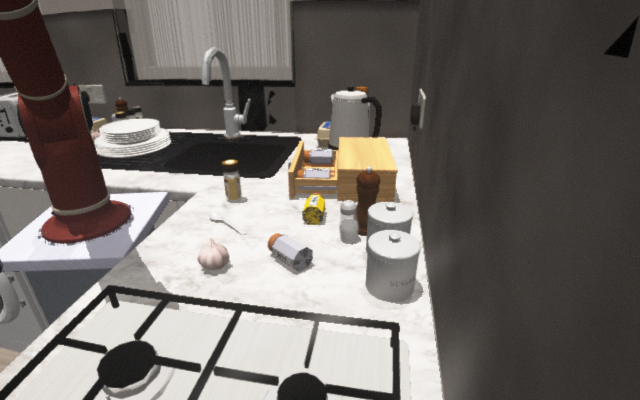

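View pics/top0.png

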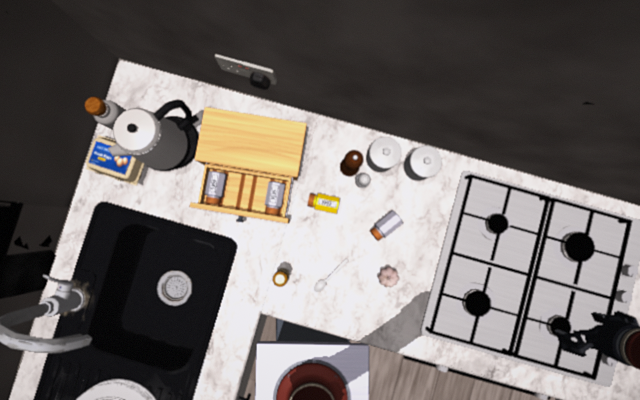

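```bash
cat > h.py <<'E'
import cv2,numpy as np
from plant import get_image,camera_params
def cam(n):
    p=camera_params(n);K=np.array(p['K']);D=np.array(p['distortion']);R=cv2.Rodrigues(np.array(p['rvec'],float))[0];t=np.array(p['tvec'],float).ravel()
    return K,D,R,t
def cloud(n,d):
    K,D,R,t=cam(n);h,w=d.shape
    u,v=np.meshgrid(np.arange(w),np.arange(h))
    xy=cv2.undistortPoints(np.stack([u,v],-1).reshape(-1,1,2).astype(float),K,D).reshape(h,w,2)
    P=np.concatenate([xy*d[...,None],d[...,None]],-1)
    return (P-t)@R
def proj(n,P):
    K,D,R,t=cam(n)
    return cv2.projectPoints(np.atleast_2d(np.array(P,float)),cv2.Rodrigues(R)[0],t,K,D)[0].reshape(-1,2)
def onz(n,uv,z):
    K,D,R,t=cam(n)
    xy=cv2.undistortPoints(np.array(uv,float).reshape(-1,1,2),K,D).reshape(-1,2)
    r=np.c_[xy,np.ones(len(xy))]@R; c=-R.T@t
    return c+r*((z-c[2])/r[:,2])[:,None]
def crop(im,u0,v0,u1,v1,f,s):
    cv2.imwrite(f,cv2.resize(im[v0:v1,u0:u1],None,fx=s,fy=s,interpolation=cv2.INTER_CUBIC))
E
python3 - <<'E'
from h import *
im=np.load("pics/top0.npy");crop(im,180,100,430,290,"pics/tc.png",3.2)
im=np.load("pics/side0.npy");crop(im,200,130,430,300,"pics/sc.png",3.4)
d=np.load("pics/top0d.npy");C=cloud("top",d)
for uv in [(387,224),(350,260),(250,140),(400,205),(213,188),(273,195),(240,219),(352,157),(363,181),(384,150),(425,160),(323,203)]:
    print(uv,C[uv[1],uv[0]].round(1))
E
```

```text
(387, 224) [ 492.6 -201.7   42.3]
(350, 260) [ 388.6 -103.6    3.2]
(250, 140) [710.8 177.4  93.2]
(400, 205) [ 548.6 -246.5    2.3]
(213, 188) [581.6 278.2  69.5]
(273, 195) [565.8 114.5  64.7]
(240, 219) [498.8 204.9  52.9]
(352, 157) [661.  -93.2 139.7]
(363, 181) [ 605.8 -128.1   88.9]
(384, 150) [ 687.6 -181.1  106. ]
(425, 160) [ 662.9 -290.2  105.9]
(323, 203) [547.2 -22.8  51.6]
```

View pics/tc.png

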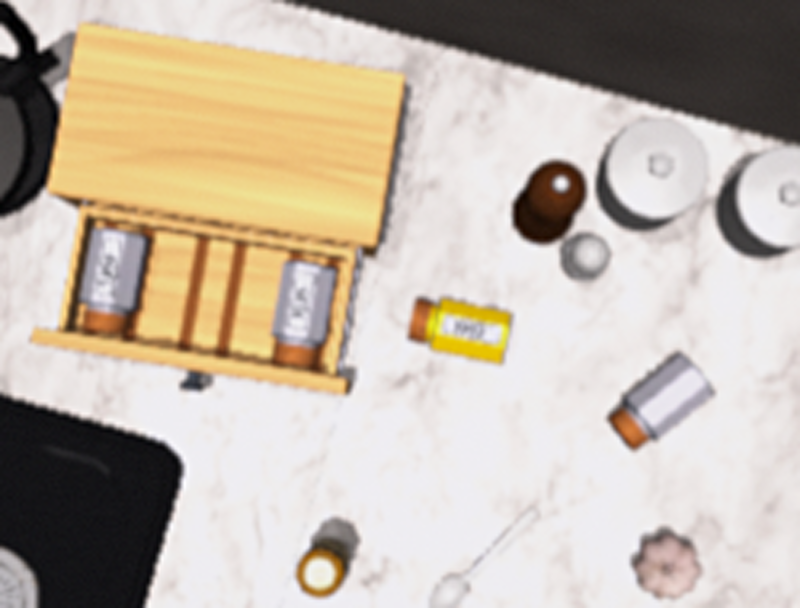

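View pics/sc.png

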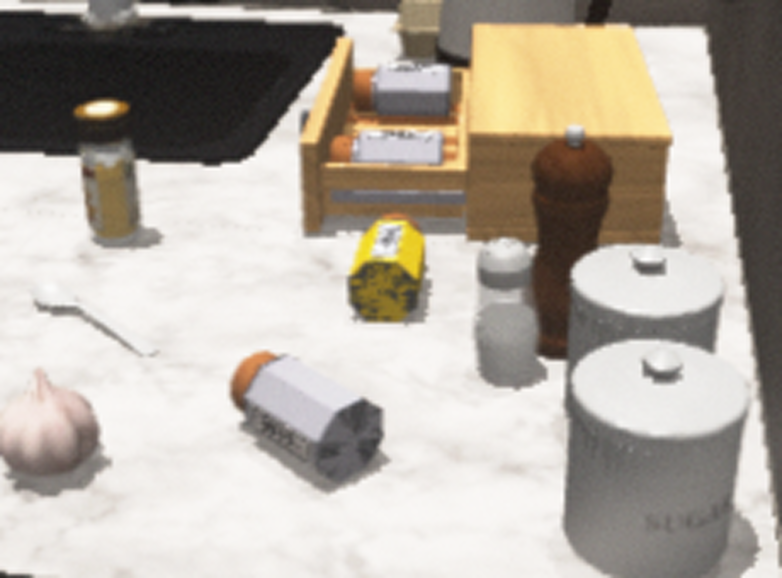

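Run:
```python
from h import *
d=np.load("pics/top0d.npy");C=cloud("top",d);im=np.load("pics/top0.npy")
d2=np.load("pics/side0d.npy");C2=cloud("side",d2)
def box(P): 
    r=cv2.minAreaRect(P[:,:2].astype(np.float32)); return np.round(r[0],1),np.round(r[1],1),round(r[2],1)
w=C[235:270,340:370].reshape(-1,3);print("table z",w[:,2].mean(),w[:,2].std())
def sel(C,x0,x1,y0,y1,z0,z1):
    X,Y,Z=C[...,0],C[...,1],C[...,2]; return (X>x0)&(X<x1)&(Y>y0)&(Y<y1)&(Z>z0)&(Z<z1)
m=sel(C,600,850,20,330,84,100);P=C[m];print("chest",len(P),P[:,2].mean(),box(P))
m=sel(C,420,560,-270,-130,12,70)
n,l,s,c=cv2.connectedComponentsWithStats(m.astype(np.uint8));print(s,c)
P=C[m];print("tin",len(P),P[:,2].max(),box(P))
hsv=cv2.cvtColor(im,cv2.COLOR_BGR2HSV)
lid=m&(hsv[...,1]>120);bod=m&(hsv[...,1]<80)
for k in(lid,bod): print(k.sum(),C[k].mean(0).round(1),box(C[k]))
top=bod&(C[...,2]>42);print("topflat",top.sum(),C[top].mean(0),box(C[top]))
m=sel(C2,420,560,-270,-130,12,70);P=C2[m];print("side tin",len(P),P.mean(0),P[:,2].max(),box(P))
```

```text
table z 4.209228902600075 60.73943527804649
chest 5749 92.74213390861235 (array([742.9, 171.8]), array([283.9, 221. ]), 82.5)
[[     0      0    640    400 255470]
 [   370    210     34     31    530]] [[319.36104435 199.44714448]
 [386.47924528 224.97735849]]
tin 530 53.69922751047043 (array([ 488.4, -201. ]), array([46.8, 87.6]), 39.7)
67 [ 465.6 -171.2   39.1] (array([ 465.8, -171.7]), array([33. , 13.5]), 39.5)
451 [ 494.1 -205.4   41.7] (array([ 488.6, -201.2]), array([46.8, 87.2]), 39.7)
topflat 256 [ 494.50150027 -208.17862887   46.23403312] (array([ 493.1, -206.2]), array([33.4, 72.6]), 37.5)
side tin 997 [ 487.11189764 -218.42806069   32.98082911] 46.18125288647196 (array([ 484.3, -202.5]), array([49. , 91.1]), 41.9)
```

```bash
python3 - <<'E'
from h import *
d=np.load("pics/top0d.npy");C=cloud("top",d);im=np.load("pics/top0.npy")
hsv=cv2.cvtColor(im,cv2.COLOR_BGR2HSV)
Z=C[...,2]
m=((Z>86)&(Z<99)&(hsv[...,1]>70)&(hsv[...,0]<35)).astype(np.uint8)
n,l,s,c=cv2.connectedComponentsWithStats(m);k=1+s[1:,4].argmax();print(s[k])
P=C[l==k];r=cv2.minAreaRect(P[:,:2].astype(np.float32));print(r,P[:,2].mean());print(cv2.boxPoints(r))
b=cv2.boxPoints(r)
# front edge line fit: for the front panel top
m=((Z>68)&(Z<84)&(hsv[...,1]>70)&(hsv[...,0]<35)&(C[...,0]<560)&(C[...,1]>30)).astype(np.uint8)
n,l,s,c=cv2.connectedComponentsWithStats(m);k=1+s[1:,4].argmax()
P=C[l==k];r=cv2.minAreaRect(P[:,:2].astype(np.float32));print("panel",s[k],r,P[:,2].mean());print(cv2.fitLine(P[:,:2].astype(np.float32),cv2.DIST_HUBER,0,.01,.01).ravel())
# tins in drawer
g=((Z>45)&(Z<80)&(hsv[...,1]<80)&(C[...,0]>500)&(C[...,0]<640)&(C[...,1]>60)&(C[...,1]<320)).astype(np.uint8)
n,l,s,c=cv2.connectedComponentsWithStats(g)
for k in range(1,n):
    if s[k,4]>80:
        P=C[l==k];print("tin",s[k],P.mean(0),cv2.minAreaRect(P[:,:2].astype(np.float32)))
E
python3 - <<'E'
from h import *
im=np.load("pics/side0.npy");crop(im,280,130,400,205,"pics/sd.png",6)
im=np.load("pics/top0.npy");crop(im,185,100,310,225,"pics/td.png",4.8)
E
```

```text
[ 195  107  112   70 5647]
((707.1734008789062, 176.84901428222656), (283.155029296875, 150.44264221191406), 81.744873046875) 92.76130489651914
[[612.4036   47.53882]
 [761.2874   25.93808]
 [801.9432  306.1592 ]
 [653.0594  327.75995]]
panel [190 203  99  20 507] ((517.44189453125, 203.98646545410156), (268.8446960449219, 13.77394962310791), 81.63855743408203) 79.20409071233492
[1.4246944e-01 9.8979920e-01 5.1699939e+02 2.0274495e+02]
tin [205 172  21  27 432] [592.49898078 275.19493753  62.17258342] ((592.51708984375, 278.4801330566406), (46.998268127441406, 71.23131561279297), 82.0285873413086)
tin [265 181  20  28 431] [567.92132188 110.75831105  62.54914689] ((567.2930908203125, 112.20973205566406), (46.62640380859375, 71.89274597167969), 82.06360626220703)
```

View pics/td.png

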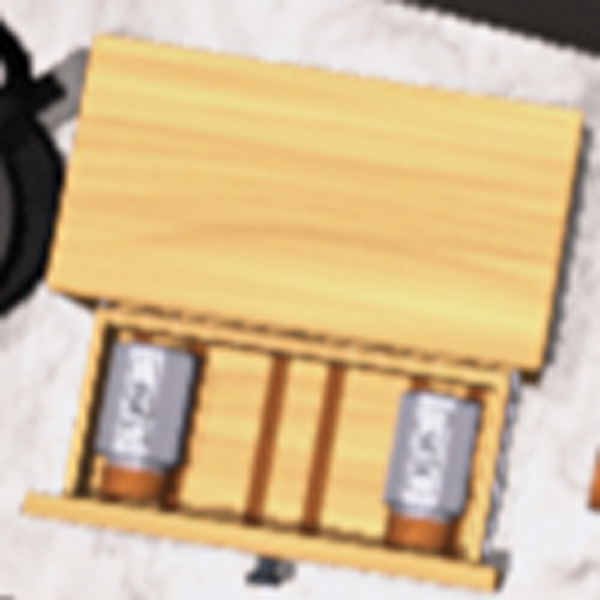

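Candidates for the tin, in the top picture:
- Bare steel tin at (387,224): this matches. Its orange lid is at (375,233) and its label faces sideways, towards -y, as seen at (270,255) in the side view.
- Yellow look-alike at (323,203).
- Upright jar at (282,274).
- The two drawer tins at (213,188) and (273,195).

The close crop confirms the steel tin. It measures 46.8 x 87.6 mm and its top is at about 46 mm.

```bash
python3 -m crank '{"translation":[[22.5,38.2,0],[22.5,38.2,0],[22.5,38.2,0],[22.5,38.2,0],[22.5,38.2,0],[22.5,38.2,0],[22.5,38.2,0],[22.5,38.2,0],[22.5,38.2,0],[22.5,38.2,0]],"dr":[[0,0,80],[0,0,80],[0,0,80],[0,0,80],[0,0,80],[0,0,80],[0,0,80],[0,0,80],[0,0,80],[0,0,80]],"fingers":[0.53,0.53,0.53,0.53,0.53,0.53,0.53,0.53,0.53,0.53]}'
```

```text
time_s: 1.1
position: [498.8, -200.5, 231.6]
ee_rot: [-0.0, 0.605, 0.796, 0.003]
contact_force: [0.3, 0.1, -0.3]
grip_width: 65.5
```

```bash
python3 -m crank '{"translation":[[0,0,-5],[0,0,-10],[0,0,-12],[0,0,-12],[0,0,-12]],"dr":[[0,0,8],[0,0,16],[0,0,25],[0,0,25],[0,0,25]],"fingers":[0.53,0.53,0.53,0.53,0.53]}'
python3 - <<'E'
from plant import ctrl
from h import *
from scipy.spatial.transform import Rotation as Ro
o=ctrl.get_obs();q=o['ee_rot'];R=Ro.from_quat([q[1],q[2],q[3],q[0]]).as_matrix();print(o['position'],R.round(3),o['qpos'],o['grip_width'])
im,d=get_image("side");crop(im,200,100,430,300,"pics/a1.png",3)
E
```

```text
time_s: 1.6
position: [495.6, -209.2, 111.5]
ee_rot: [0.0, 0.427, 0.904, 0.0]
contact_force: [0.6, -0.2, 1.1]
grip_width: 65.5
[ 495.62214158 -209.17115829  111.5415405 ] [[-0.635  0.773  0.   ]
 [ 0.773  0.635  0.   ]
 [ 0.     0.    -1.   ]] [ 0.66596447  0.6381173  -0.4744953   1.87409367  0.42007531  0.72910306
  0.64076572] 65.49341447441849
```

View pics/a1.png

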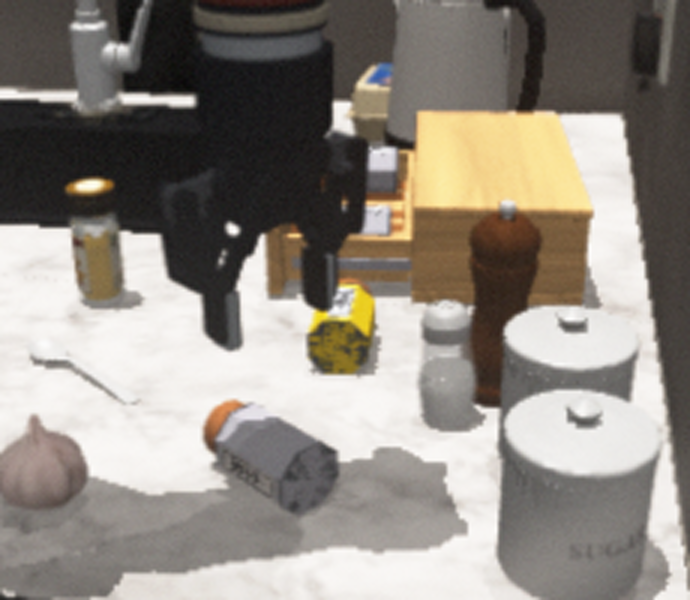

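Run:
```python
from h import *
im,d=get_image("side");C=cloud("side",d)
T=np.array([495.6,-209.2,111.5]);p=np.array([.771,.637,0]);a=np.array([-.637,.771,0])
Q=C-T;m=(abs(Q@a)<30)&(abs(Q@p)<60)&(C[...,2]>70)&(C[...,2]<170)
for s in(-1,1):
    k=m&(s*(Q@p)>15);print(s,k.sum(),np.percentile(Q[k][:,2],[0,1,3,10]).round(1)); kk=k&(Q[...,2]<25); print(np.percentile(Q[kk]@p,[1,50,99]).round(1),np.percentile(Q[kk]@a,[1,50,99]).round(1))
```

```text
-1 327 [ 5.5  6.8  8.8 14.6]
[-47.4 -40.1 -33.3] [-12.1  -7.3   5.6]
1 337 [ 5.6  7.7  8.8 13.4]
[31.  32.6 45.3] [-12.7  -4.8   9.4]
```

```bash
python3 -m crank '{"translation":[[0,0,-4],[0,0,-7],[0,0,-8.9],[0,0,-8.9],[0.4,0.33,-8.9],[0.6,0.5,-8.9],[0.7,0.57,-8.9]],"dr":[[0,0,0],[0,0,0],[0,0,0],[0,0,0],[0,0,0],[0,0,0],[0,0,0]],"fingers":[0.53,0.53,0.53,0.53,0.53,0.53,0.53]}'
python3 - <<'E'
from h import *
im,d=get_image("side");crop(im,240,180,360,290,"pics/a2.png",5)
E
```

```text
time_s: 2.4
position: [503.5, -203.8, 24.0]
ee_rot: [0.001, 0.426, 0.905, -0.0]
contact_force: [-1.6, -1.5, 1.4]
grip_width: 65.3
```

View pics/a2.png

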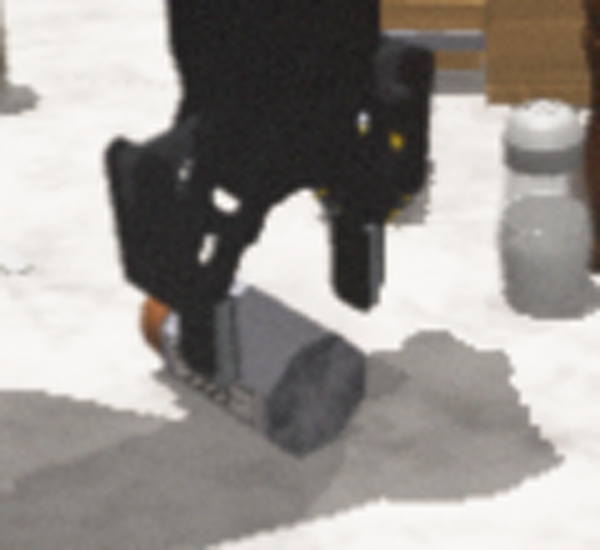

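```bash
python3 -m crank '{"translation":[[0.15,0.13,0.22],[0.31,0.25,0.42],[0.46,0.38,0.6],[0.62,0.51,0.75],[0.77,0.64,0.87],[0.93,0.76,0.97]],"dr":[[0,0,0],[0,0,0],[0,0,0],[0,0,0],[0,0,0],[0,0,0]],"fingers":[0.53,0.53,0.53,0.53,0.53,0.53]}'
python3 - <<'E'
from h import *
im,d=get_image("side");crop(im,240,180,360,290,"pics/a3.png",5)
E
```

```text
time_s: 3.05
position: [511.8, -195.4, 32.1]
ee_rot: [-0.0, 0.426, 0.905, 0.0]
contact_force: [-0.7, 0.5, 0.3]
grip_width: 65.4
```

View pics/a3.png

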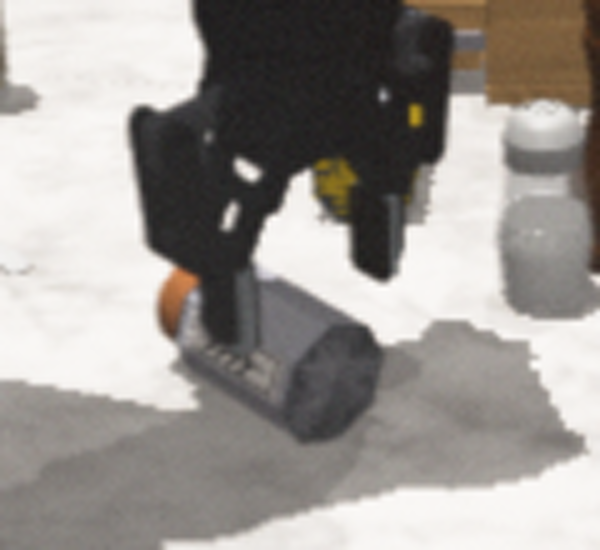

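The tin is tilting about its far edge with the label turning up, around (284,252). I'll keep going past balance.

```bash
python3 -m crank '{"translation":[[0.1,0.08,0.05],[0.2,0.16,0.1],[0.31,0.25,0.13],[0.39,0.32,0.15],[0.39,0.32,0.15],[0.39,0.32,0.15]],"dr":[[0,0,0],[0,0,0],[0,0,0],[0,0,0],[0,0,0],[0,0,0]],"fingers":[0.53,0.53,0.53,0.53,0.53,0.53]}'
python3 - <<'E'
from h import *
im,d=get_image("side");crop(im,240,180,360,290,"pics/a4.png",5)
E
```

```text
time_s: 3.7
position: [515.4, -192.6, 33.5]
ee_rot: [-0.0, 0.426, 0.905, -0.0]
contact_force: [0.1, -0.6, 0.5]
grip_width: 65.1
```

View pics/a4.png

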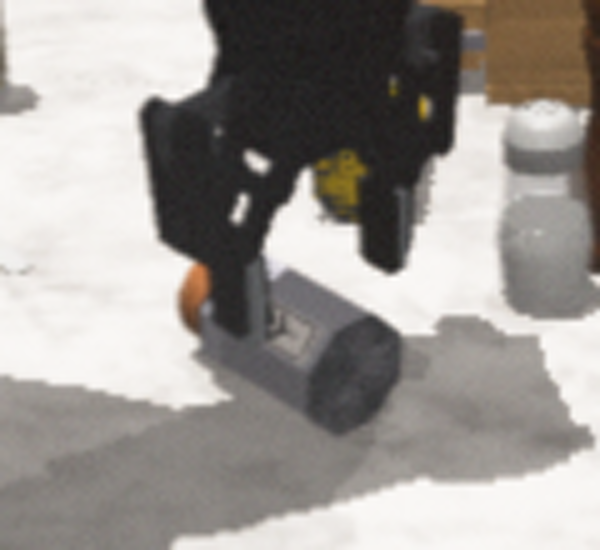

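One flat done: the label is now on the upper slanted flat. Next I'll back off, lower and push again.

```bash
python3 -m crank '{"translation":[[-0.4,-0.33,0],[-0.4,-0.33,-1.15],[-0.4,-0.33,-1.15],[0,0,-1.15],[0.15,0.13,-1.15],[0.25,0.2,-1.15],[0.4,0.33,-0.95],[0.55,0.46,-0.75],[0.7,0.58,-0.55],[0.85,0.7,-0.4]],"dr":[[0,0,0],[0,0,0],[0,0,0],[0,0,0],[0,0,0],[0,0,0],[0,0,0],[0,0,0],[0,0,0],[0,0,0]],"fingers":[0.53,0.53,0.53,0.53,0.53,0.53,0.53,0.53,0.53,0.53]}'
python3 - <<'E'
from h import *
im,d=get_image("side");crop(im,240,180,360,290,"pics/a5.png",5)
E
```

```text
time_s: 4.75
position: [524.5, -185.3, 29.9]
ee_rot: [0.0, 0.426, 0.905, 0.0]
contact_force: [0.4, 0.5, 0.2]
grip_width: 65.6
```

View pics/a5.png

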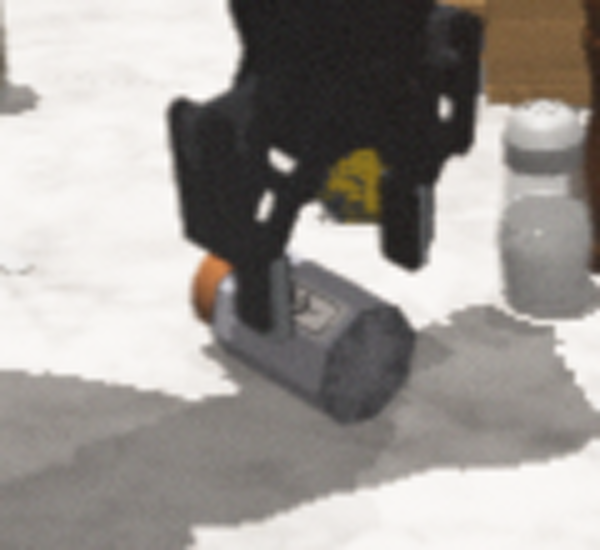

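```bash
python3 -m crank '{"translation":[[0.12,0.1,0.1],[0.23,0.19,0.2],[0.35,0.29,0.28],[0.46,0.38,0.34],[0.58,0.48,0.38],[0.62,0.51,0.4],[0.62,0.51,0.4],[0.62,0.51,0.4]],"dr":[[0,0,0],[0,0,0],[0,0,0],[0,0,0],[0,0,0],[0,0,0],[0,0,0],[0,0,0]],"fingers":[0.53,0.53,0.53,0.53,0.53,0.53,0.53,0.53]}'
python3 - <<'E'
from h import *
im,d=get_image("side");crop(im,240,180,360,290,"pics/a6.png",5)
E
```

```text
time_s: 5.6
position: [530.1, -180.6, 33.4]
ee_rot: [-0.0, 0.426, 0.905, -0.0]
contact_force: [0.5, -1.2, -0.6]
grip_width: 65.7
```

View pics/a6.png

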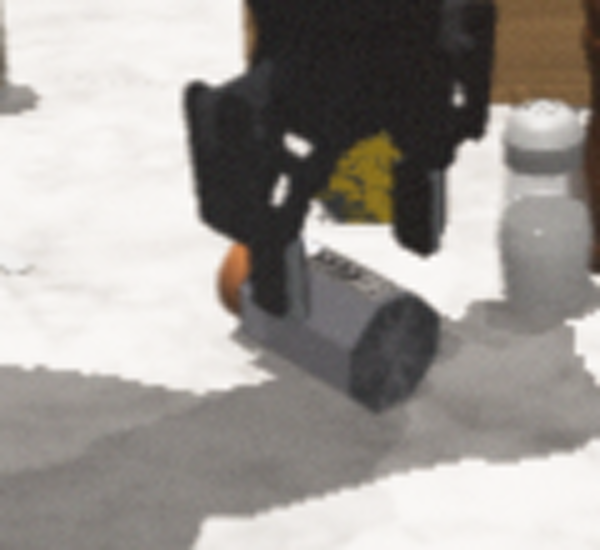

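```bash
python3 -m crank '{"translation":[[-0.2,-0.16,3],[-0.2,-0.16,8],[-5,0,10],[-10,5,10],[-14,8,10],[-14,8,10]],"dr":[[0,0,0],[0,0,0],[0,0,0],[0,0,0],[0,0,0],[0,0,0]],"fingers":[0.53,0.53,0.53,0.53,0.53,0.53]}'
cat > tin.py <<'E'
from h import *
im,d=get_image("side");crop(im,200,150,380,290,"pics/b_s.png",4.2)
C2=cloud("side",d)
it,dt=get_image("top");C=cloud("top",dt);crop(it,330,170,430,250,"pics/b_t.png",6)
def sel(C,z0=12,z1=60): 
    X,Y,Z=C[...,0],C[...,1],C[...,2]; return (X>460)&(X<580)&(Y>-255)&(Y<-105)&(Z>z0)&(Z<z1)
for n,c,i in(("side",C2,im),("top",C,it)):
    m=sel(c);nn,l,s,_=cv2.connectedComponentsWithStats(m.astype(np.uint8));k=1+s[1:,4].argmax();m=l==k
    P=c[m];r=cv2.minAreaRect(P[:,:2].astype(np.float32));print(n,s[k],r)
    h=cv2.cvtColor(i,cv2.COLOR_BGR2HSV);lid=m&(h[...,1]>120);print("lid",c[lid].mean(0).round(1),"top z",np.percentile(P[:,2],[50,95,99]).round(1))
E
python3 tin.py
```

```text
time_s: 6.25
position: [385.5, -98.3, 133.7]
ee_rot: [-0.002, 0.425, 0.905, -0.001]
contact_force: [-0.1, -0.2, -0.4]
grip_width: 65.5
side [282 226  45  34 931] ((515.1091918945312, -177.407470703125), (46.55815124511719, 88.43190002441406), 39.583621978759766)
lid [ 486.4 -157.1   36.2] top z [34.5 45.4 46. ]
top [362 199  33  31 515] ((518.542724609375, -175.96505737304688), (46.24821472167969, 87.39483642578125), 40.02545166015625)
lid [ 494.8 -146.5   39.3] top z [42.7 49.6 51.4]
```

```bash
python3 -c "
import cv2,numpy as np
a=cv2.imread('pics/b_s.png');b=cv2.imread('pics/b_t.png');a=cv2.resize(a,(500,389));b=cv2.resize(b,(300,240));o=np.zeros((389,800,3),np.uint8);o[:,:500]=a;o[:240,500:]=b;cv2.imwrite('pics/b.png',o)"
```

```text
(no output)
```

View pics/b.png

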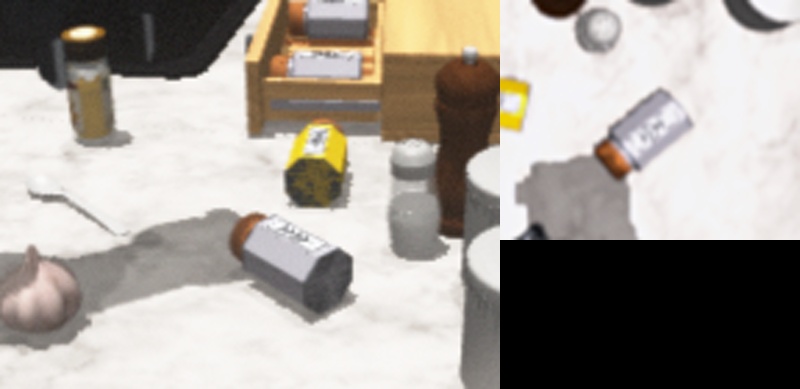

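Label is up in both pictures (side (270,237), top (388,217)), and the two views agree on the yaw: 39.6 and 40.0 degrees. Next is the grasp.

```bash
python3 -m crank '{"translation":[[5,-3,0],[10,-6,0],[13.45,-8.38,-1],[13.45,-8.38,-4],[13.45,-8.38,-7],[13.45,-8.38,-10],[13.45,-8.38,-12],[13.45,-8.38,-12.85],[13.45,-8.38,-12.85],[13.45,-8.38,-12.85]],"dr":[[0,0,0],[0,0,0],[0,0,0],[0,0,0],[0,0,0],[0,0,0],[0,0,0],[0,0,0],[0,0,0],[0,0,0]],"fingers":[0.53,0.53,0.53,0.53,0.53,0.53,0.53,0.53,0.53,0.53]}'
python3 -m crank '{"translation":[[0,0,0],[0,0,0],[0,0,0],[0,0,0],[0,0,0],[0,0,0]],"dr":[[0,0,0],[0,0,0],[0,0,0],[0,0,0],[0,0,0],[0,0,0]],"fingers":[0.2,0,-0.2,-0.4,-0.4,-0.4]}'
```

```text
time_s: 7.35
position: [525.7, -184.7, 5.7]
ee_rot: [0.001, 0.426, 0.905, 0.0]
contact_force: [0.6, -0.0, 0.5]
grip_width: 65.6
time_s: 7.95
position: [525.8, -184.7, 6.5]
ee_rot: [0.002, 0.426, 0.905, 0.0]
contact_force: [-0.8, -0.3, 5.8]
grip_width: 45.1
```

```bash
python3 -m crank '{"translation":[[0,0,0.5],[0,0,2],[0,0,5],[0,0,9],[0,0,12.5],[0,0,12.5]],"dr":[[0,0,0],[0,0,0],[0,0,0],[0,0,0],[0,0,0],[0,0,0]],"fingers":[-0.4,-0.4,-0.4,-0.4,-0.4,-0.4]}'
python3 - <<'E'
from h import *
im,d=get_image("side");crop(im,220,100,380,240,"pics/c1.png",4)
E
```

```text
time_s: 8.55
position: [527.9, -184.6, 134.9]
ee_rot: [0.005, 0.426, 0.905, 0.001]
contact_force: [-0.0, 0.3, -1.7]
grip_width: 44.8
```

View pics/c1.png

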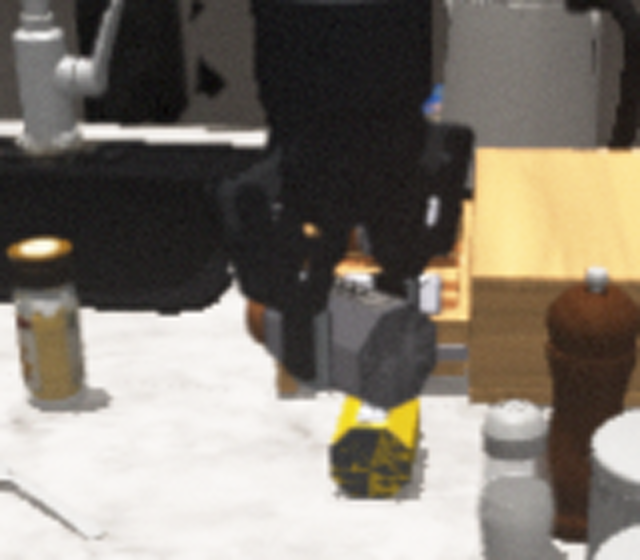

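The tin is held with its label up, near (310,170). Next I'll carry it over to the drawer.

```bash
python3 -m crank '{"translation":[[0.5,3,0],[1.2,7,0],[2,11,0],[2.7,15,0],[3.4,19,0],[4,23,0],[4.7,27,0],[5.2,31,0],[5.6,35,0],[5.96,37.92,0]],"dr":[[0,0,4],[0,0,9],[0,0,14],[0,0,19],[0,0,24],[0,0,29],[0,0,34],[0,0,38],[0,0,41],[0,0,42.2]],"fingers":[-0.4,-0.4,-0.4,-0.4,-0.4,-0.4,-0.4,-0.4,-0.4,-0.4]}'
python3 -m crank '{"translation":[[0,0,0],[0,0,0],[0,0,0]],"dr":[[0,0,0],[0,0,0],[0,0,0]],"fingers":[-0.4,-0.4,-0.4]}'
python3 - <<'E'
from h import *
im,d=get_image("side");crop(im,260,90,400,205,"pics/c2.png",5);np.save("pics/c2d.npy",d);np.save("pics/c2.npy",im)
im,d=get_image("top");crop(im,180,100,310,225,"pics/c3.png",4.8);np.save("pics/c3d.npy",d);np.save("pics/c3.npy",im)
E
```

```text
time_s: 9.6
position: [582.5, 197.8, 128.1]
ee_rot: [-0.002, 0.07, 0.998, 0.0]
contact_force: [0.1, 0.4, -1.8]
grip_width: 44.7
time_s: 9.9
position: [583.8, 192.5, 128.5]
ee_rot: [-0.001, 0.073, 0.997, -0.002]
contact_force: [0.0, -0.2, -1.2]
grip_width: 45.0
```

View pics/c2.png

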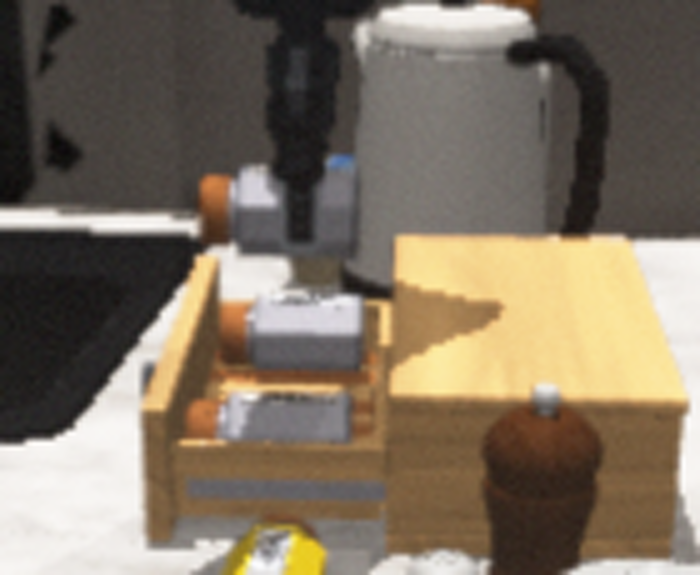

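View pics/c3.png

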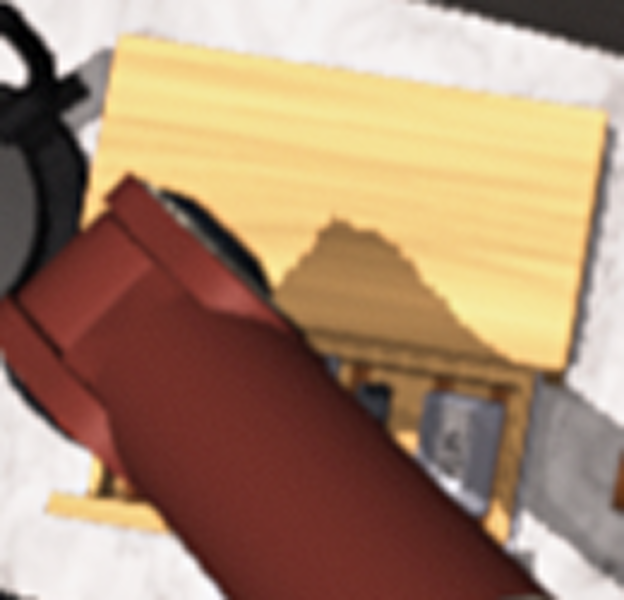

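```bash
python3 -m crank '{"translation":[[0,0,0],[0,0,0],[0,0,0]],"dr":[[0,0,0],[0,0,0],[0,0,0]],"fingers":[-0.4,-0.4,-0.4]}'
cat > lane.py <<'E'
from h import *
from plant import ctrl
from scipy.spatial.transform import Rotation as Ro
im,d=get_image("side");C=cloud("side",d);o=ctrl.get_obs();T=o['position'];q=o['ee_rot'];R=Ro.from_quat([q[1],q[2],q[3],q[0]]).as_matrix()
print("TCP",T.round(1),"tool y ang",np.degrees(np.arctan2(R[1,1],R[0,1])).round(2),"tilt z",R[:,2].round(4))
th=np.radians(8.2);ex=np.array([np.cos(th),-np.sin(th)]);ey=np.array([np.sin(th),np.cos(th)])
print("TCP s,l",(T[:2]@ex).round(1),(T[:2]@ey).round(1))
S=C[...,:2]@ex;L=C[...,:2]@ey;Z=C[...,2]
m=(S>470)&(S<600)&(abs(L-276)<40)&(Z>T[2]-20)&(Z<T[2]+45)
h=cv2.cvtColor(im,cv2.COLOR_BGR2HSV)
g=m&(h[...,2]>95)&(h[...,1]<80);lid=m&(h[...,1]>120)
for n,k in(("body",g),("lid",lid)):
    if k.sum():print(n,k.sum(),"s",np.percentile(S[k],[1,5,95,99]).round(1),"l",np.percentile(L[k],[1,5,50]).round(1),"z",np.percentile(Z[k],[1,5,95,99]).round(1))
f=g&(abs(L-(276-23))<6)
A=np.c_[S[f],np.ones(f.sum())];print("flank l vs s slope deg",np.degrees(np.linalg.lstsq(A,L[f],rcond=None)[0][0]).round(2),np.median(L[f]).round(1),f.sum())
lo=[(s,np.percentile(Z[g&(abs(S-s)<4)],3).round(1),np.percentile(Z[g&(abs(S-s)<4)],97).round(1)) for s in range(520,585,8) if (g&(abs(S-s)<4)).sum()>5];print(lo)
E
python3 lane.py
```

```text
time_s: 10.3
position: [584.4, 194.5, 130.1]
ee_rot: [0.0, 0.072, 0.997, -0.0]
contact_force: [0.0, 0.3, -2.1]
grip_width: 45.0
TCP [584.3 194.6 130.1] tool y ang 81.75 tilt z [ 1.e-04 -1.e-04 -1.e+00]
TCP s,l 550.6 275.9
body 199 s [495.6 512.1 575.2 577.8] l [243.5 249.8 257.8] z [121.9 126.4 169.  169.6]
lid 59 s [494.5 495.4 506.8 509. ] l [254.1 255.1 259. ] z [135.6 136.3 164.1 164.7]
flank l vs s slope deg -1.34 253.8 112
[(520, np.float64(122.3), np.float64(169.0)), (528, np.float64(122.1), np.float64(169.6)), (536, np.float64(122.7), np.float64(166.5)), (544, np.float64(126.9), np.float64(164.7)), (560, np.float64(154.6), np.float64(169.3)), (568, np.float64(138.2), np.float64(168.9)), (576, np.float64(142.4), np.float64(168.8))]
```

```bash
python3 -m crank '{"translation":[[0.4,-0.06,-1],[0.4,-0.06,-3],[0.4,-0.06,-5],[0.4,-0.06,-7],[0.4,-0.06,-8.3],[0.4,-0.06,-9],[0.4,-0.06,-9],[0.4,-0.06,-9]],"dr":[[0,0,0],[0,0,0],[0,0,0],[0,0,0],[0,0,0],[0,0,0],[0,0,0],[0,0,0]],"fingers":[-0.4,-0.4,-0.4,-0.4,-0.4,-0.4,-0.4,-0.4]}'
python3 lane.py
python3 - <<'E'
from h import *
im,d=get_image("side");crop(im,280,100,400,205,"pics/d1.png",5.5)
E
```

```text
time_s: 11.15
position: [588.8, 194.7, 40.6]
ee_rot: [0.001, 0.072, 0.997, 0.0]
contact_force: [-0.1, -0.1, -0.8]
grip_width: 44.9
TCP [588.9 194.8  40.9] tool y ang 81.77 tilt z [ 1.7e-03  9.0e-04 -1.0e+00]
TCP s,l 555.1 276.8
body 212 s [475.4 515.2 581.  583.5] l [246.6 249.7 257.8] z [45.9 48.4 79.  79.6]
lid 136 s [486.8 487.  597.7 598.3] l [239.4 249.8 262.1] z [21.4 23.8 74.8 76.2]
flank l vs s slope deg -0.51 254.1 116
[(520, np.float64(56.3), np.float64(78.7)), (528, np.float64(47.0), np.float64(79.4)), (536, np.float64(48.7), np.float64(79.3)), (544, np.float64(51.7), np.float64(73.0)), (568, np.float64(47.9), np.float64(79.0)), (576, np.float64(47.5), np.float64(79.1)), (584, np.float64(48.9), np.float64(79.3))]
```

View pics/d1.png

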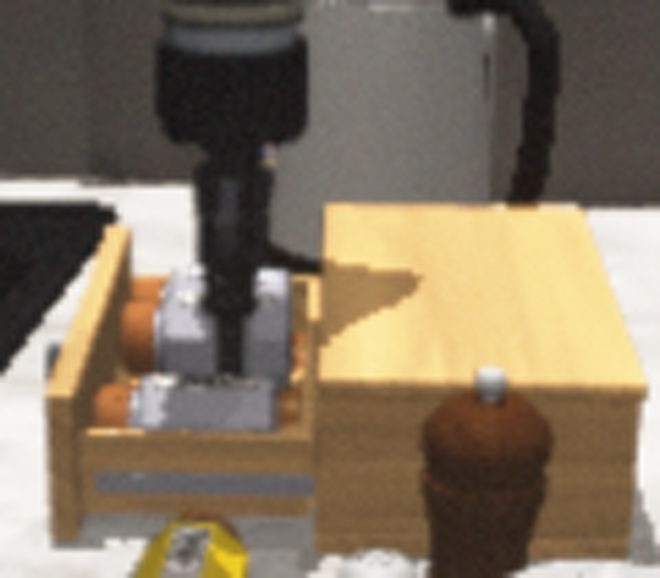

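The tin is inside the lane, its lid behind the front panel and its back end clear of the back wall. I'll lower the last 13 mm slowly.

```bash
python3 -m crank '{"translation":[[0,0,-0.3],[0,0,-0.6],[0,0,-0.8],[0,0,-1.0],[0,0,-1.1],[0,0,-1.2],[0,0,-1.2]],"dr":[[0,0,0],[0,0,0],[0,0,0],[0,0,0],[0,0,0],[0,0,0],[0,0,0]],"fingers":[-0.4,-0.4,-0.4,-0.4,-0.4,-0.4,-0.4]}'
```

```text
time_s: 11.95
position: [588.2, 194.2, 27.8]
ee_rot: [-0.0, 0.072, 0.997, -0.0]
contact_force: [-0.1, 0.8, -1.0]
grip_width: 45.1
```

```bash
python3 -m crank '{"translation":[[0,0,-0.07],[0,0,-0.14],[0,0,-0.2],[0,0,-0.2]],"dr":[[0,0,0],[0,0,0],[0,0,0],[0,0,0]],"fingers":[-0.4,-0.4,-0.4,-0.4]}'; python3 lane.py
```

```text
time_s: 12.35
position: [588.3, 194.4, 26.6]
ee_rot: [0.0, 0.072, 0.997, -0.0]
contact_force: [-1.4, -1.7, 3.4]
grip_width: 45.1
TCP [588.3 194.3  26.6] tool y ang 81.77 tilt z [ 4.e-04 -1.e-04 -1.e+00]
TCP s,l 554.6 276.3
body 158 s [514.9 518.3 581.4 584. ] l [245.1 250.2 258.9] z [41.2 47.  65.1 65.8]
lid 118 s [486.9 487.1 597.8 598.3] l [239.3 245.4 265.2] z [17.  18.5 65.1 70.3]
flank l vs s slope deg 0.7 253.9 77
[(520, np.float64(47.4), np.float64(65.3)), (528, np.float64(47.1), np.float64(65.1)), (536, np.float64(46.9), np.float64(65.2)), (544, np.float64(47.9), np.float64(57.9)), (568, np.float64(48.0), np.float64(65.2)), (576, np.float64(44.7), np.float64(65.1)), (584, np.float64(36.9), np.float64(64.4))]
```

The tin's top reads 65 mm (66 expected when home), and the wrist force went from -1 to +3.4 N, so it is resting on the floor. I'll open a little and rise.

```bash
python3 -m crank '{"translation":[[0,0,0],[0,0,0],[0,0,0],[0,0,0],[0,0,0]],"dr":[[0,0,0],[0,0,0],[0,0,0],[0,0,0],[0,0,0]],"fingers":[0.15,0.25,0.35,0.35,0.35]}'
python3 -m crank '{"translation":[[0,0,0.5],[0,0,1.5],[0,0,3],[0,0,6],[0,0,10],[0,0,14],[0,0,14]],"dr":[[0,0,0],[0,0,0],[0,0,0],[0,0,0],[0,0,0],[0,0,0],[0,0,0]],"fingers":[0.35,0.35,0.35,0.35,0.35,0.35,0.35]}'
python3 - <<'E'
from h import *
im,d=get_image("side");crop(im,280,110,400,205,"pics/e1.png",6)
E
```

```text
time_s: 12.9
position: [588.3, 194.3, 25.9]
ee_rot: [-0.0, 0.072, 0.997, -0.0]
contact_force: [0.0, -0.5, 0.8]
grip_width: 57.6
time_s: 13.6
position: [591.6, 197.3, 174.1]
ee_rot: [0.006, 0.072, 0.997, 0.004]
contact_force: [-0.4, 0.8, 0.3]
grip_width: 57.4
```

View pics/e1.png

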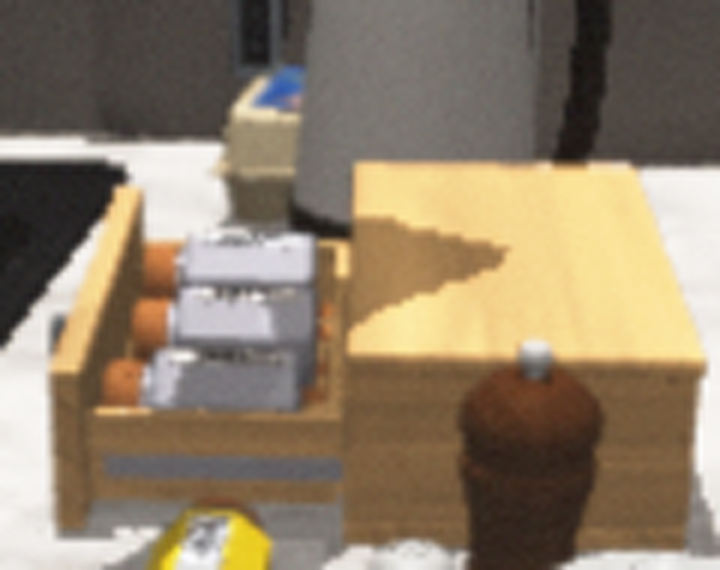

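All three tins lie label up in the drawer: the new one at about (318,163), the others at (322,152) and (318,174). Next I'll close the fingers, go in front of the knob and lower.

```bash
python3 -m crank '{"translation":[[-4,0.5,0],[-8,1.2,0],[-12.1,1.75,0],[-12.1,1.75,-2],[-12.1,1.75,-6],[-12.1,1.75,-9],[-12.1,1.75,-12],[-12.1,1.75,-13],[-12.1,1.75,-13],[-12.1,1.75,-13]],"dr":[[0,0,0],[0,0,0],[0,0,0],[0,0,0],[0,0,0],[0,0,0],[0,0,0],[0,0,0],[0,0,0],[0,0,0]],"fingers":[-1,-1,-1,-1,-1,-1,-1,-1,-1,-1]}'
python3 - <<'E'
from h import *
im,d=get_image("side");crop(im,240,90,400,205,"pics/f1.png",5)
E
```

```text
time_s: 14.65
position: [467.7, 212.3, 36.9]
ee_rot: [0.001, 0.072, 0.997, 0.0]
contact_force: [-0.9, -0.3, -0.2]
grip_width: 0.3
```

View pics/f1.png

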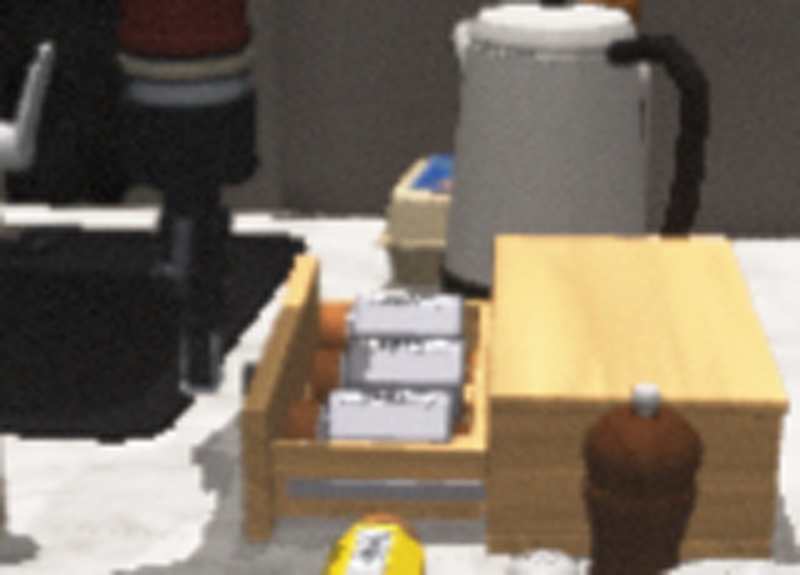

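```bash
python3 -m crank '{"translation":[[0.3,-0.04,-0.4],[0.79,-0.11,-0.4],[1.29,-0.19,-0.4],[1.88,-0.27,-0.4],[2.47,-0.36,-0.4],[3.07,-0.44,-0.4],[3.66,-0.53,-0.4],[4.26,-0.61,-0.4],[4.95,-0.71,-0.4],[5.64,-0.81,-0.4]],"dr":[[0,0,0],[0,0,0],[0,0,0],[0,0,0],[0,0,0],[0,0,0],[0,0,0],[0,0,0],[0,0,0],[0,0,0]],"fingers":[-1,-1,-1,-1,-1,-1,-1,-1,-1,-1]}'
python3 - <<'E'
from h import *
im,d=get_image("side");crop(im,240,90,400,205,"pics/f2.png",5)
E
```

```text
time_s: 15.7
position: [524.2, 203.4, 31.9]
ee_rot: [-0.0, 0.072, 0.997, -0.0]
contact_force: [-1.9, -0.6, 1.5]
grip_width: -0.1
```

View pics/f2.png

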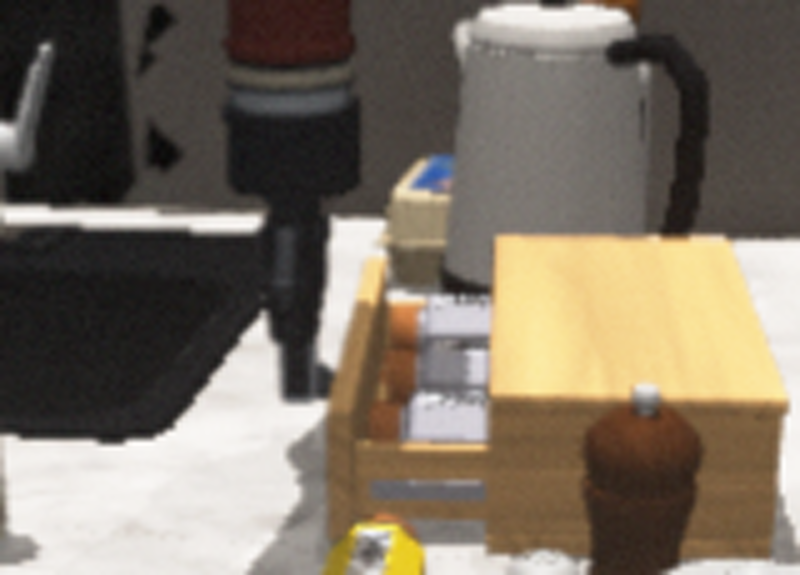

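```bash
python3 -m crank '{"translation":[[0.69,-0.1,0],[1.39,-0.2,0],[2.08,-0.3,0],[2.77,-0.4,0],[3.46,-0.5,0],[4.16,-0.6,0],[4.85,-0.7,0],[5.44,-0.78,0],[5.84,-0.84,0],[6.14,-0.88,0]],"dr":[[0,0,0],[0,0,0],[0,0,0],[0,0,0],[0,0,0],[0,0,0],[0,0,0],[0,0,0],[0,0,0],[0,0,0]],"fingers":[-1,-1,-1,-1,-1,-1,-1,-1,-1,-1]}'
```

```text
time_s: 16.75
position: [585.4, 194.5, 31.9]
ee_rot: [-0.0, 0.072, 0.997, -0.0]
contact_force: [-0.9, -1.1, 0.4]
grip_width: 0.2
```

```bash
python3 -m crank '{"translation":[[0.15,-0.02,0],[0.3,-0.04,0],[0.45,-0.06,0],[0.45,-0.06,0]],"dr":[[0,0,0],[0,0,0],[0,0,0],[0,0,0]],"fingers":[-1,-1,-1,-1]}'
```

```text
time_s: 17.15
position: [589.9, 194.3, 32.0]
ee_rot: [0.0, 0.072, 0.997, 0.0]
contact_force: [-0.6, -0.4, 0.2]
grip_width: -0.2
```

```bash
python3 -m crank '{"translation":[[0.1,-0.01,0],[0.2,-0.03,0],[0.3,-0.04,0],[0.3,-0.04,0]],"dr":[[0,0,0],[0,0,0],[0,0,0],[0,0,0]],"fingers":[-1,-1,-1,-1]}'
python3 - <<'E'
from h import *
im,d=get_image("side");crop(im,240,90,400,205,"pics/f3.png",5)
E
```

```text
time_s: 17.55
position: [591.2, 194.2, 32.0]
ee_rot: [-0.001, 0.071, 0.997, -0.0]
contact_force: [-4.7, -0.2, 2.7]
grip_width: -0.1
```

View pics/f3.png

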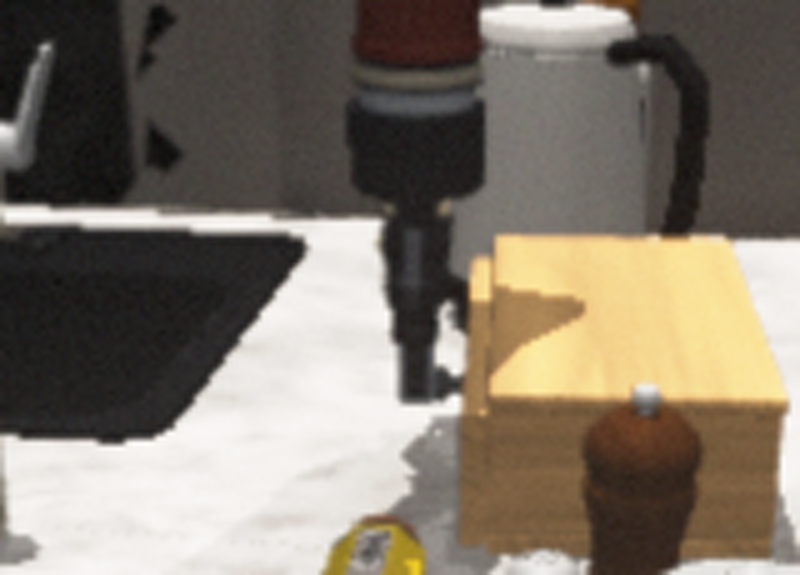

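```bash
python3 -m crank '{"translation":[[0.15,-0.02,0],[0.3,-0.04,0],[0.3,-0.04,0],[0.3,-0.04,0]],"dr":[[0,0,0],[0,0,0],[0,0,0],[0,0,0]],"fingers":[-1,-1,-1,-1]}'
python3 -m crank '{"translation":[[-0.5,0.07,0],[-3,0.4,0],[-7,1,0],[-11,1.5,1],[-13,2,5],[-14,2,10],[-14,2,14],[-14,2,14]],"dr":[[0,0,0],[0,0,0],[0,0,0],[0,0,0],[0,0,0],[0,0,0],[0,0,0],[0,0,0]],"fingers":[-1,-1,-1,-1,-1,-1,-1,-1]}'
```

```text
time_s: 18.0
position: [591.2, 194.2, 32.0]
ee_rot: [-0.004, 0.071, 0.997, -0.001]
contact_force: [-10.3, -2.1, 7.1]
grip_width: 0.3
time_s: 18.8
position: [459.8, 217.2, 178.1]
ee_rot: [0.007, 0.071, 0.997, 0.005]
contact_force: [-0.5, 0.3, 1.0]
grip_width: 0.3
```

```bash
python3 -m crank '{"translation":[[0,-5,3],[0,-10,6],[0,-15,8],[0,-20,10],[0,-25,10],[0,-30,10],[0,-30,10]],"dr":[[0,0,0],[0,0,0],[0,0,0],[0,0,0],[0,0,0],[0,0,0],[0,0,0]],"fingers":[-1,-1,-1,-1,-1,-1,-1]}'
python3 - <<'E'
from h import *
im,d=get_image("side");a=im[100:300,220:440]
t,dt=get_image("top");b=t[90:270,180:440];C=cloud("top",dt)
o=np.zeros((560,800,3),np.uint8);a=cv2.resize(a,(400,364));b=cv2.resize(b,(400,277));o[:364,:400]=a;o[:277,400:]=b;cv2.imwrite("pics/g.png",o)
hsv=cv2.cvtColor(t,cv2.COLOR_BGR2HSV);Z=C[...,2];th=np.radians(8.2)
S=C[...,0]*np.cos(th)-C[...,1]*np.sin(th)
m=(Z>72)&(Z<84)&(S>560)&(S<600)&(C[...,1]>60)&(C[...,1]<310)&(hsv[...,1]>70)
print("panel top s (want 586-600)",m.sum(),np.percentile(S[m],[2,50,98]).round(1))
for uv in [(352,157),(363,181),(384,150),(425,160),(323,203)]: print(uv,C[uv[1],uv[0]].round(1))
E
```

```text
time_s: 19.5
position: [456.4, -93.1, 271.8]
ee_rot: [0.001, 0.076, 0.997, -0.002]
contact_force: [0.5, 0.5, -1.3]
grip_width: 0.4
panel top s (want 586-600) 434 [586.5 593.3 599.7]
(352, 157) [661.  -93.2 139.6]
(363, 181) [ 605.6 -127.9   90.5]
(384, 150) [ 687.  -180.7  108.7]
(425, 160) [ 663.4 -291.1  102.8]
(323, 203) [547.5 -22.9  47.6]
```

View pics/g.png

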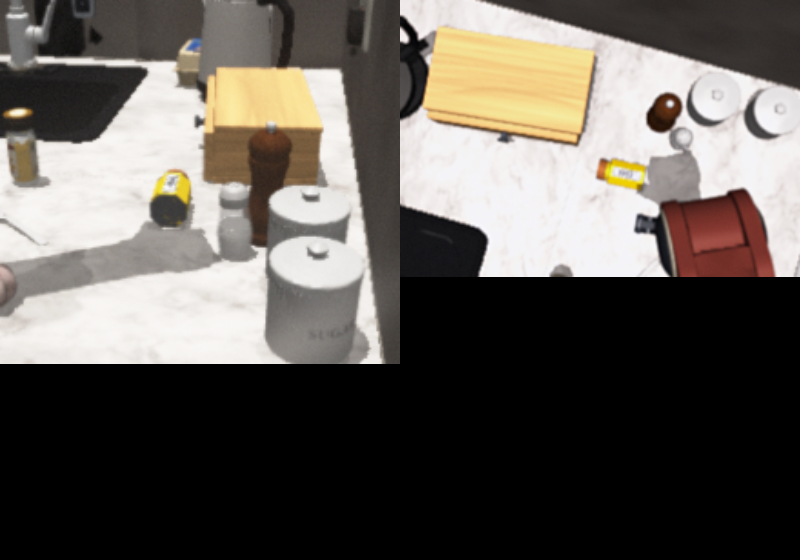

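The drawer is shut, with the panel top at 586.5–599.7 mm along the chest axis (586–600 expected). The mill, shaker, canisters and yellow tin have not moved, and the arm is clear.

```bash
python3 -m crank '{"translation":[[0,0,0],[0,0,0],[0,0,0]],"dr":[[0,0,0],[0,0,0],[0,0,0]],"fingers":[-1,-1,-1]}'; python3 -c "
from plant import ticket
print(ticket.hand_in())"
```

```text
time_s: 19.9
position: [455.9, -84.9, 272.1]
ee_rot: [0.0, 0.07, 0.998, 0.0]
contact_force: [0.2, 0.5, -0.1]
grip_width: -0.1
the job is handed in; nothing more can be done
None
```

I rolled the loose tin two flats until its label faced up and set it down in the middle lane, label up and lid to the front. I then pushed the drawer shut by its knob. The job was handed in at 19.9 s.

**Last checks:**
- **Tin in the lane:** before shutting, its top read about 65 mm, against 66 mm expected when home. The picture after release showed all three tins lying label up. I could not see inside once the drawer was closed.
- **Drawer:** it met its stop, with no further travel at about 10 N of push. The panel top measured 586.5–599.7 mm, against 586–600 expected.
- **Bystanders:** the mill, shaker, canisters and yellow tin read within about 1 mm of their starting positions across the worktop.

No check failed. The only disagreement was that the two cameras differed by about 3 mm on the tin's position, so I shifted it 4 mm deeper into the lane before lowering it.

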